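# Sieve the large capacitors out of a mixed tray

## Robot

A 6-joint arm with a two-finger parallel gripper is mounted at the origin on the work surface. World frame = base frame: x ahead of the robot, y to its left, z up, the work surface at z = 0. Lengths are in mm, angles in degrees, forces in N, time in s.
With the tool pointing down it reaches from about 275 to 975 mm from the base axis. Payload 8.4 kg.
Tool frame: the origin (TCP) lies between the finger pads; the fingertips stand 17 mm ahead of it and the grasp point (between the pads) lies 2 mm behind it; z points along the fingers, y is the line along which they close (so a half turn about z gives the same grasp; the last joint's range is limited). The gripper opens to 92 mm and grips with 3 to 60 N. Pads are 20 mm wide; open, the fingers measure 128 mm over their backs; the gripper's body (75 mm by 189 mm) begins 69 mm behind the grasp point.
Start: joints at [68.789, 20.225, 93.587, -0, 66.188, -0.138], TCP at [224.726, 583.203, 231.583] pointing down, gripper open.
Joint ranges: [-150.9, 150.9], [-52.94, 120.26], [3.33, 152.33], [-74.26, 254.26], [0, 154.13], [-172.89, 172.89]. Speed limits (degrees/s): [127.2, 127.2, 159.86, 180, 180, 180].

## Interface

Orientations are given as a 3x3 rotation matrix whose columns are the frame's x, y, z axes.
In Python, from rig import bot gives the robot as it stands. The module is installed in compiled form; this text tells all that it offers.
- The arm moves only by the tool arm_command, never from a script. Its argument "steps" is a list of rows, each an object with "gripper": the opening, from -1 (shut) to 1 (fully open), so that 0 is half open; "travel": the shift along the world's x, y, z in units of 50 mm (1.0 is 50 mm), a list of three; "turn": the turn, a rotation vector about the world's x, y, z in units of 5 degrees (1.0 is 5 degrees), a list of three. A call has 1 to 20 rows; each row shifts and turns the commanded pose from where the row before left it; what a row does not reach is not made up. A row lasts 1/10 s, in which the tool goes at most 50 mm and 8.59 degrees, less where a joint would pass 70% of its speed; a pose out of reach is approached as far as the arm can. A call is refused whole if a number of a shift passes 1 or a number of a turn 1, either way. A call with a gripper value outside its range is refused whole. The fingers move at their own pace and stop on an object; the grip force is fixed at half the most. Time passes only in rows, so rows that do not move let the fingers close. It gives the time, the measured TCP pose, the force, the opening and the grip force at its end, in the units of the state.
- bot.state(): the state, without advancing time (a new reading comes with each control period).
- bot.camera(name): name is "scene" or "top"; returns a dict with "frame" (384x512x3 uint8, red, green, blue), "camera_matrix" (3x3 intrinsics, pixels), "rvec" (rotation vector, rad) and "tvec" (3), from world to camera coordinates, as OpenCV has them. Camera axes: x right, y down, z forward; pixel columns grow to the right and rows downward; lengths in mm; the calibration is good to about 2 mm. A picture is of the moment at which its call begins. There is no depth.
- bot.close_job(): hands the job in; it is judged then, once.
The state is a dict: "clock": time; "qpos": joint angles; "joint_vel": joint speeds; "joint_torque": joint torques, N m; "ee_pos": TCP position; "tool_rot": TCP orientation; "contact_force": force on the tool from outside, world axes, zero at the start; "torque": the same for the moment, N m; "gripper_width": finger opening in mm; "finger_force": force on a finger pad.
Only numpy, scipy, OpenCV 4.12 (cv2) and the standard library are available. Lean on these libraries where they do the work, as an engineer would, in place of code of your own. Each camera call takes 0.05 s, during which the arm holds its last target. There are 200 camera calls.

## Task

Pull the slotted scoop out of its dock by the pan, set it down flat on the mat and let go, then take it by its handle and scoop the three big yellow capacitors out of the tray, letting every small green one drop back through the slots into the tray. Tip the yellow ones into the white dish and lay the scoop back down flat on the mat, outside its dock. Never touch the capacitors with the gripper, and leave the spool, jar, heatsink and screwdriver where they are.

Things in the scene. Friction and masses are not known exactly. Their poses are not given: they have to be found in the camera images.
- scoop: Slotted steel scoop, about 0.22 kg. Origin on its underside, mid-width; x to the nose, z up. Floor: five 4 mm bars along x, 12 mm gaps, open at the nose, x = -35 to +40 mm. Back wall at x = -35; flat side walls 66 mm apart outside, 34 mm high, x = -35 to +5 mm. It stands flat by itself, at first with its handle in the dock; fingers beside the pan do not fit into the tray.
- scoop_handle (a point): Point in the middle of the scoop's red handle, at x = -75, z = 55 mm of the scoop: a level bar 16 mm wide (y) and 12 mm high, from x = -37 to x = -144 mm. Axes as the scoop's.
- dock: Fixed grey tunnel over the scoop's handle, 100 mm long (x), 70 wide, 83 high, closed behind. Origin mid-underside; x points out of its mouth (at x = +50 mm), as does the scoop's nose. Inside it is 62 mm wide and 79 mm high: draw the scoop straight out along x, raised at most 10 mm. The scoop starts with its origin near x = 103 mm and is out beyond x = 200 mm.
- tray: Fixed grey tray, 204 (x) by 84 mm, origin mid-underside. Floor 8 mm above the origin, x = -98 to +76 mm, where a ramp rises at 50 degrees towards +x, to 34 mm. Inside 76 mm wide; side and back walls 26 mm high. The capacitors start between x = 0 and the ramp: a scoop can be lowered behind them, nose to the ramp, and pushed under them up to the ramp.
- dish_rim (a point): Centre of the mouth of the fixed white dish: a round bowl, 120 mm across, its rim 34 mm above the mat.
- big0: Big yellow bead-shaped capacitor, 22 mm across and 26 mm long, 16 g, too big for the slots; it rolls. Origin at its centre.
- big1: Big yellow bead-shaped capacitor, 22 mm across and 26 mm long, 16 g, too big for the slots; it rolls. Origin at its centre.
- big2: Big yellow bead-shaped capacitor, 22 mm across and 26 mm long, 16 g, too big for the slots; it rolls. Origin at its centre.
- small0: Small green bead-shaped capacitor, 8 mm across and 11 mm long, 10 g, falls through the slots. Origin at its centre.
- small1: Small green bead-shaped capacitor, 8 mm across and 11 mm long, 10 g, falls through the slots. Origin at its centre.
- small2: Small green bead-shaped capacitor, 8 mm across and 11 mm long, 10 g, falls through the slots. Origin at its centre.
- small3: Small green bead-shaped capacitor, 8 mm across and 11 mm long, 10 g, falls through the slots. Origin at its centre.
- spool: Solder spool on the mat, 52 mm across, 38 mm high: a bystander.
- jar: Small amber jar on the mat, 44 mm across, 45 mm high: a bystander.
- heatsink: Loose finned heatsink on the mat, 60 by 50 by 25 mm: a bystander.
- driver: Screwdriver with an orange handle lying on the mat's near edge, 170 mm long: a bystander.

How it is judged (in metres and radians):
On the way, in this order (a step that is already met when the one before it is completed fails the run):
1. the scoop is out of the dock, flat on the mat and let go (height (world z) of scoop below 0.006 m and angle between scoop's own z axis and vertical below 0.1 rad and linear speed of scoop below 0.03 m/s and x of scoop in the frame of dock above 0.2 m and contact force between the fingers and scoop below 0.05 N), for 0.2 s.
2. at least one big capacitor rides in the scoop, lifted more than 40 mm above the mat (((x of big0 in the frame of scoop between -0.035 and 0.045 m and y of big0 in the frame of scoop between -0.034 and 0.034 m and z of big0 in the frame of scoop between 0 and 0.045 m) or (x of big1 in the frame of scoop between -0.035 and 0.045 m and y of big1 in the frame of scoop between -0.034 and 0.034 m and z of big1 in the frame of scoop between 0 and 0.045 m) or (x of big2 in the frame of scoop between -0.035 and 0.045 m and y of big2 in the frame of scoop between -0.034 and 0.034 m and z of big2 in the frame of scoop between 0 and 0.045 m)) and height (world z) of scoop above 0.042 m), for 0.2 s.
At the end, for the whole second after the job is handed in: The three yellow capacitors rest in the dish (centres within 55 mm of its axis, below 45 mm); the four green ones are in the tray; the scoop stands flat and still on the mat (within 4 mm, tilt under 0.1 rad), its origin beyond x = 200 mm of the dock (height (world z) of scoop below 0.006 m and angle between scoop's own z axis and vertical below 0.1 rad and linear speed of scoop below 0.03 m/s and x of scoop in the frame of dock above 0.2 m and horizontal distance between each of big0, big1, big2 and dish_rim below 0.055 m and height (world z) of each of big0, big1, big2 below 0.045 m and linear speed of each of big0, big1, big2 below 0.05 m/s and x of small0 in the frame of tray between -0.1 and 0.1 m and y of small0 in the frame of tray between -0.04 and 0.04 m and z of small0 in the frame of tray between 0.004 and 0.035 m and x of small1 in the frame of tray between -0.1 and 0.1 m and y of small1 in the frame of tray between -0.04 and 0.04 m and z of small1 in the frame of tray between 0.004 and 0.035 m and x of small2 in the frame of tray between -0.1 and 0.1 m and y of small2 in the frame of tray between -0.04 and 0.04 m and z of small2 in the frame of tray between 0.004 and 0.035 m and x of small3 in the frame of tray between -0.1 and 0.1 m and y of small3 in the frame of tray between -0.04 and 0.04 m and z of small3 in the frame of tray between 0.004 and 0.035 m); the robot touches nothing.
It fails at once if the fingers touch a capacitor (contact force between the fingers and big0 above 0.3 N or contact force between the fingers and big1 above 0.3 N or contact force between the fingers and big2 above 0.3 N or contact force between the fingers and small0 above 0.3 N or contact force between the fingers and small1 above 0.3 N or contact force between the fingers and small2 above 0.3 N or contact force between the fingers and small3 above 0.3 N).
It fails at once if a bystander is moved more than 20 mm (distance of any of spool, jar, heatsink, driver from where it was at the start of the episode above 0.02 m).
It also fails if it takes over 72 s, if anything falls off the work surface, if the arm or the gripper's body presses on something with over 40 N, if the wrist force passes 120 N, or if a joint passes its speed limit or range.

## Working session

There is one attempt and no reset: what is moved stays moved. The work goes in short steps, Python scripts to look and compute and a tool call to move; the robot and the scene stay as the last step left them, time stands still between calls to the robot, and variables do not carry over. Pictures are saved under pics/ and viewed, at most 10 in all, crops included, and the job is handed in when it is done.

Besides the shell and the picture viewer there is one more tool, called by a JSON object that holds its "name" and its "arguments". arm_command: Moves the arm, as the interface text tells. Its arguments: {"type":"object","properties":{"steps":{"type":"array","items":{"type":"object","properties":{"gripper":{"type":"number"},"travel":{"type":"array","items":{"type":"number"}},"turn":{"type":"array","items":{"type":"number"}}}}}},"required":["steps"]}

```bash
mkdir -p pics
cat > h.py <<'E'
import numpy as np, cv2
from rig import bot
def shot(name, fn):
    c=bot.camera(name); cv2.imwrite('pics/'+fn, cv2.cvtColor(c['frame'],cv2.COLOR_RGB2BGR)); np.save('pics/'+fn+'.npy',np.array([0])); return c
def ray(c,px,z):
    R,_=cv2.Rodrigues(np.array(c['rvec'],float)); t=np.array(c['tvec'],float).ravel()
    K=np.array(c['camera_matrix'],float)
    d=R.T@np.linalg.inv(K)@np.array([px[0],px[1],1.]); o=-R.T@t
    return o+d*(z-o[2])/d[2]
def proj(c,P):
    p,_=cv2.projectPoints(np.array(P,float).reshape(-1,1,3),np.array(c['rvec'],float),np.array(c['tvec'],float),np.array(c['camera_matrix'],float),None); return p.reshape(-1,2)
E
python3 - <<'E'
from h import *
for n in('top','scene'):
    c=bot.camera(n); f=cv2.cvtColor(c['frame'],cv2.COLOR_RGB2BGR)
    cv2.imwrite(f'pics/{n}0.png',cv2.resize(f,(800,600),interpolation=cv2.INTER_CUBIC)); print(n,c['camera_matrix'],c['rvec'],c['tvec'])
    R,_=cv2.Rodrigues(np.array(c['rvec'],float)); print(-R.T@np.array(c['tvec']).ravel())
s=bot.state();print(s)
E
```

```text
top [[367.18625205   0.         252.6997906 ]
 [  0.         367.18625205 185.06505922]
 [  0.           0.           1.        ]] [ 2.13563023 -2.14535377  0.17980708] [ -31.51703422  562.15320827 1083.59151559]
[ 380.98788738  -26.23506603 1159.88795866]
scene [[368.19131197   0.         263.0960569 ]
 [  0.         368.19131197 193.80483516]
 [  0.           0.           1.        ]] [ 1.83760447  1.29107405 -0.695559  ] [-173.80879409 -242.80178615 1373.72162642]
[1262.35558253 -265.38585402  558.83990812]
{'clock': 0.1, 'qpos': array([ 6.87870601e+01,  2.02597875e+01,  9.36228648e+01,  4.77132211e-04,
        6.61888227e+01, -1.37664276e-01]), 'joint_vel': array([-0.02328545, -0.14698167, -0.12218269,  0.02929169, -0.06603951,
       -0.03444771]), 'joint_torque': array([-5.99080267e-04, -5.94904733e+01, -3.34932876e+01,  6.98949234e-02,
        1.82693114e-02, -7.04263903e-05]), 'ee_pos': array([224.59590883, 582.80791551, 230.93948857]), 'tool_rot': array([[-9.33107582e-01,  3.59597040e-01, -4.58482425e-04],
       [ 3.59597332e-01,  9.33106860e-01, -1.16019121e-03],
       [ 1.06117716e-05, -1.24745227e-03, -9.99999222e-01]]), 'contact_force': array([-0.72922251,  0.34873858,  0.14964373]), 'torque': array([-0.04958755,  0.02594917,  0.04547365]), 'finger_force': 0.0, 'gripper_width': 91.72798711437726}
```

View pics/top0.png

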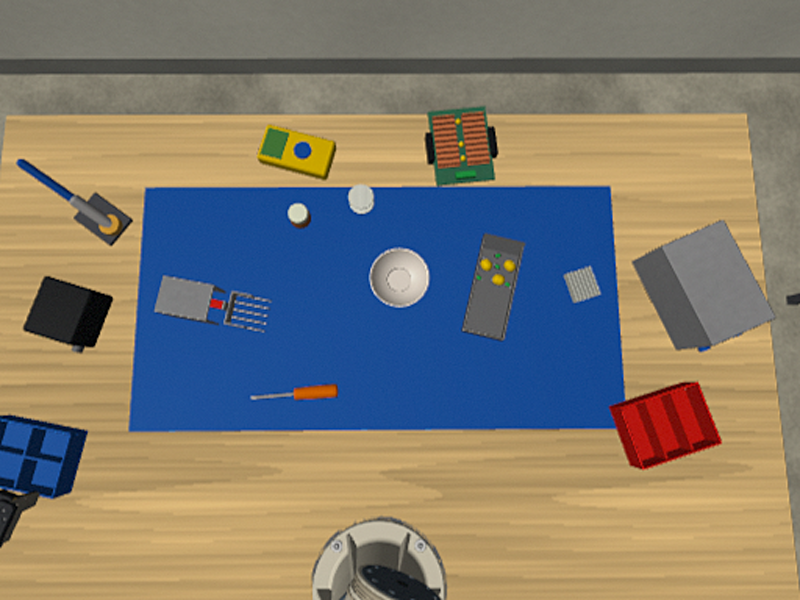

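View pics/scene0.png

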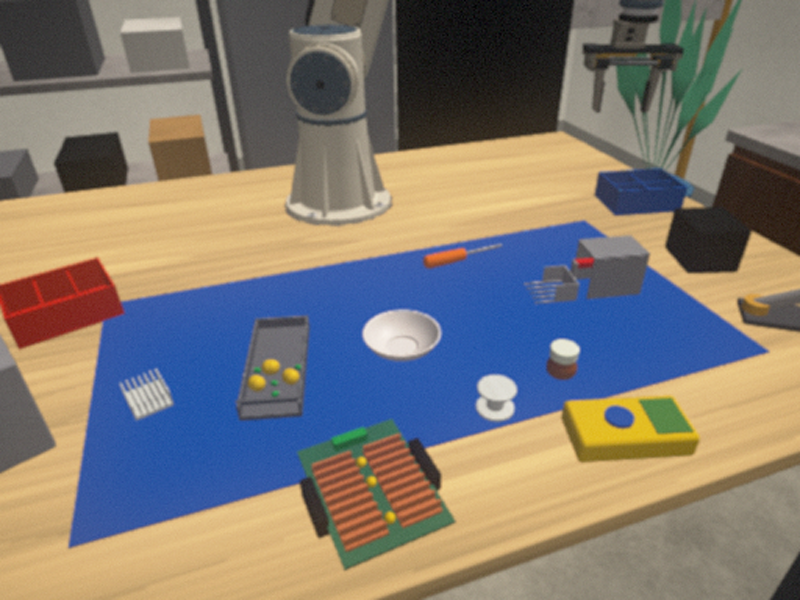

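The top view shows the dock and scoop (800-px frame) at about (190,300) with the nose to the right, the tray at (495,287) with its ramp end up (+x), the dish at (399,278), the heatsink at (582,284), jar (299,215), spool (361,199) and driver (300,393). I'll zoom in for precise corners.

Run:
```python
from h import *
c=bot.camera('top'); f=cv2.cvtColor(c['frame'],cv2.COLOR_RGB2BGR)
def crop(x0,y0,w,h,s):
    im=cv2.resize(f[y0:y0+h,x0:x0+w],None,fx=s,fy=s,interpolation=cv2.INTER_CUBIC)
    for k in range(0,w,10): cv2.line(im,(k*s,0),(k*s,6 if k%50 else 14),(255,255,255),1); cv2.putText(im,str(x0+k),(k*s,22),0,.35,(255,255,255),1)
    for k in range(0,h,10): cv2.line(im,(0,k*s),(6,k*s),(255,255,255),1); cv2.putText(im,str(y0+k),(8,k*s+4),0,.35,(255,255,255),1)
    return im
a=crop(95,168,85,55,6); b=crop(288,144,55,80,5)
H=max(a.shape[0],b.shape[0]); o=np.zeros((H,a.shape[1]+b.shape[1]+5,3),np.uint8)
o[:a.shape[0],:a.shape[1]]=a;o[:b.shape[0],-b.shape[1]:]=b
cv2.imwrite('pics/crop1.png',o);print(o.shape)
np.save('top0.npy',f)
# colours
hsv=cv2.cvtColor(f,cv2.COLOR_BGR2HSV)
def blobs(lo,hi,amin,roi):
    m=cv2.inRange(hsv,lo,hi); z=np.zeros_like(m); x0,y0,x1,y1=roi; z[y0:y1,x0:x1]=m[y0:y1,x0:x1]
    n,_,st,ce=cv2.connectedComponentsWithStats(z); return [(st[i,4],ce[i].round(1)) for i in range(1,n) if st[i,4]>=amin]
for n,lo,hi in(('y',(20,120,120),(34,255,255)),('g',(45,80,60),(80,255,255))):
    for a_,ce in blobs(lo,hi,3,(290,145,340,225)): print(n,a_,ce,ray(c,ce,19 if n=='y' else 12).round(1))
for a_,ce in blobs((0,150,100),(6,255,255),5,(95,168,180,223)): print('red',a_,ce,ray(c,ce,61).round(1))
m=cv2.inRange(hsv,(0,0,120),(180,70,255))[150:205,230:285]
ys,xs=np.nonzero(m); el=cv2.fitEllipse(cv2.convexHull(np.stack([xs+230,ys+150],1).astype(np.int32))); print(el, ray(c,el[0],34).round(1))
```

```text
(400, 790, 3)
y 41 [310.3 168.9] [ 617.5 -217.3   19. ]
y 41 [325.4 169.5] [ 615.4 -265.2   19. ]
y 43 [318.3 178.6] [ 586.2 -241.7   19. ]
g 9 [318.3 163.1] [ 637.8 -244.7   12. ]
g 8 [317.9 170.1] [ 615.  -242.7   12. ]
g 8 [305.9 177.1] [ 592.4 -203.7   12. ]
g 8 [324.1 181.5] [ 578.  -261.1   12. ]
red 32 [138.  194.1] [533.3 311.9  61. ]
((255.2378387451172, 177.08212280273438), (37.78244400024414, 38.07794189453125), 82.70303344726562) [589.  -42.2  34. ]
```

View pics/crop1.png

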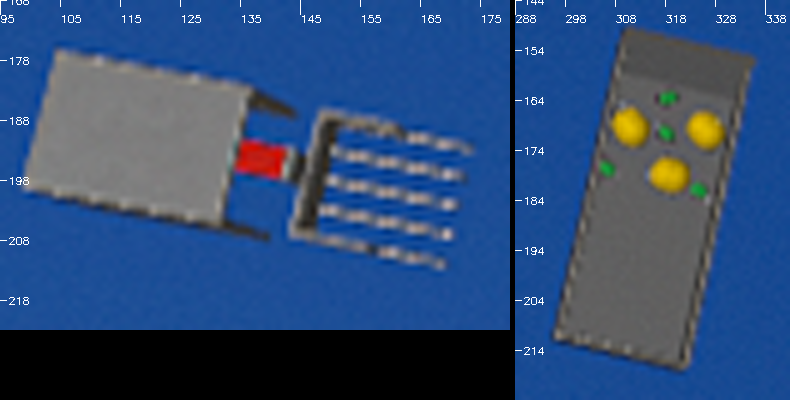

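```bash
cat > fit.py <<'E'
from h import *
from scipy.optimize import least_squares
def fit(c,pts,px,p0):
    pts=np.array(pts,float);px=np.array(px,float)
    def W(p):
        a=p[2];R=np.array([[np.cos(a),-np.sin(a),0],[np.sin(a),np.cos(a),0],[0,0,1]]);return pts@R.T+[p[0],p[1],0]
    r=least_squares(lambda p:(proj(c,W(p))-px).ravel(),p0,x_scale=[100,100,1]); 
    return r.x[:2].round(1),np.degrees(r.x[2]).round(2),np.abs(r.fun).max().round(2)
E
python3 - <<'E'
from fit import *
c=bot.camera('top')
print('dock',fit(c,[(-50,35,83),(50,35,83),(50,-35,83),(-50,-35,83)],[(104.5,176.3),(136.7,182.7),(132,205.5),(98.7,199.7)],[530,370,-1.6]))
print('tray',fit(c,[(102,42,34),(102,-42,34),(-102,-42,34),(-102,42,34)],[(310,149.4),(336,155.6),(322.6,217.6),(296,211.6)],[550,-240,0]))
print('scoop',fit(c,[(40,32,2),(40,16,2),(40,0,2),(40,-16,2),(40,-32,2),(-35,33,34),(-35,-33,34)],[(173.3,193),(171.7,197.2),(170.8,202.2),(170,207.2),(168.7,212.2),(149.2,186.3),(143.8,207.2)],[530,270,-1.6]))
E
```

```text
dock (array([539.8, 364.6]), np.float64(-100.45), np.float64(0.48))
tray (array([ 569.3, -231.9]), np.float64(-14.01), np.float64(0.59))
scoop (array([522.5, 262.7]), np.float64(-101.66), np.float64(1.16))
```

{"name": "arm_command", "arguments": {"steps": [{"gripper":1,"travel":[0.374,-0.385,-0.09],"turn":[0,0,-0.995]},{"gripper":1,"travel":[0.374,-0.385,-0.09],"turn":[0,0,-0.995]},{"gripper":1,"travel":[0.374,-0.385,-0.09],"turn":[0,0,-0.995]},{"gripper":1,"travel":[0.374,-0.385,-0.09],"turn":[0,0,-0.995]},{"gripper":1,"travel":[0.374,-0.385,-0.09],"turn":[0,0,-0.995]},{"gripper":1,"travel":[0.374,-0.385,-0.09],"turn":[0,0,-0.995]},{"gripper":1,"travel":[0.374,-0.385,-0.09],"turn":[0,0,-0.995]},{"gripper":1,"travel":[0.374,-0.385,-0.09],"turn":[0,0,-0.995]},{"gripper":1,"travel":[0.374,-0.385,-0.09],"turn":[0,0,-0.995]},{"gripper":1,"travel":[0.374,-0.385,-0.09],"turn":[0,0,-0.995]},{"gripper":1,"travel":[0.374,-0.385,-0.09],"turn":[0,0,-0.995]},{"gripper":1,"travel":[0.374,-0.385,-0.09],"turn":[0,0,-0.995]},{"gripper":1,"travel":[0.374,-0.385,-0.09],"turn":[0,0,-0.995]},{"gripper":1,"travel":[0.374,-0.385,-0.09],"turn":[0,0,-0.995]},{"gripper":1,"travel":[0.374,-0.385,-0.09],"turn":[0,0,-0.995]},{"gripper":1,"travel":[0.374,-0.385,-0.09],"turn":[0,0,-0.995]},{"gripper":1},{"gripper":1}]}}

```text
schema error: expected keys gripper, travel, turn
```

{"name": "arm_command", "arguments": {"steps": [{"gripper":1,"travel":[0.374,-0.385,-0.09],"turn":[0,0,-0.995]},{"gripper":1,"travel":[0.374,-0.385,-0.09],"turn":[0,0,-0.995]},{"gripper":1,"travel":[0.374,-0.385,-0.09],"turn":[0,0,-0.995]},{"gripper":1,"travel":[0.374,-0.385,-0.09],"turn":[0,0,-0.995]},{"gripper":1,"travel":[0.374,-0.385,-0.09],"turn":[0,0,-0.995]},{"gripper":1,"travel":[0.374,-0.385,-0.09],"turn":[0,0,-0.995]},{"gripper":1,"travel":[0.374,-0.385,-0.09],"turn":[0,0,-0.995]},{"gripper":1,"travel":[0.374,-0.385,-0.09],"turn":[0,0,-0.995]},{"gripper":1,"travel":[0.374,-0.385,-0.09],"turn":[0,0,-0.995]},{"gripper":1,"travel":[0.374,-0.385,-0.09],"turn":[0,0,-0.995]},{"gripper":1,"travel":[0.374,-0.385,-0.09],"turn":[0,0,-0.995]},{"gripper":1,"travel":[0.374,-0.385,-0.09],"turn":[0,0,-0.995]},{"gripper":1,"travel":[0.374,-0.385,-0.09],"turn":[0,0,-0.995]},{"gripper":1,"travel":[0.374,-0.385,-0.09],"turn":[0,0,-0.995]},{"gripper":1,"travel":[0.374,-0.385,-0.09],"turn":[0,0,-0.995]},{"gripper":1,"travel":[0.374,-0.385,-0.09],"turn":[0,0,-0.995]},{"gripper":1,"travel":[0,0,0],"turn":[0,0,0]},{"gripper":1,"travel":[0,0,0],"turn":[0,0,0]}]}}

```text
clock: 2.0
ee_pos: [523.8, 274.9, 159.3]
tool_rot: [[0.185, 0.983, -0.001], [0.983, -0.185, -0.0], [-0.0, -0.001, -1.0]]
contact_force: [0.3, 0.4, -0.0]
gripper_width: 91.8
finger_force: 0.0
```

{"name": "arm_command", "arguments": {"steps": [{"gripper":1,"travel":[0,0,-0.34],"turn":[0,0,0]},{"gripper":1,"travel":[0,0,-0.34],"turn":[0,0,0]},{"gripper":1,"travel":[0,0,-0.34],"turn":[0,0,0]},{"gripper":1,"travel":[0,0,-0.34],"turn":[0,0,0]},{"gripper":1,"travel":[0,0,-0.34],"turn":[0,0,0]},{"gripper":1,"travel":[0,0,-0.34],"turn":[0,0,0]},{"gripper":1,"travel":[0,0,-0.34],"turn":[0,0,0]},{"gripper":1,"travel":[0,0,-0.34],"turn":[0,0,0]},{"gripper":1,"travel":[0,0,0],"turn":[0,0,0]},{"gripper":-1,"travel":[0,0,0],"turn":[0,0,0]},{"gripper":-1,"travel":[0,0,0],"turn":[0,0,0]},{"gripper":-1,"travel":[0,0,0],"turn":[0,0,0]},{"gripper":-1,"travel":[0,0,0],"turn":[0,0,0]},{"gripper":-1,"travel":[0,0,0],"turn":[0,0,0]},{"gripper":-1,"travel":[0,0,0],"turn":[0,0,0]}]}}

```text
clock: 3.5
ee_pos: [524.6, 275.6, 24.6]
tool_rot: [[0.185, 0.983, 0.002], [0.983, -0.185, 0.001], [0.001, 0.001, -1.0]]
contact_force: [-0.6, 1.1, 7.0]
gripper_width: 66.2
finger_force: 29.9
```

{"name": "arm_command", "arguments": {"steps": [{"gripper":-1,"travel":[0,0,0.08],"turn":[0,0,0]},{"gripper":-1,"travel":[-0.0363,-0.1967,0],"turn":[0,0,0]},{"gripper":-1,"travel":[-0.0363,-0.1967,0],"turn":[0,0,0]},{"gripper":-1,"travel":[-0.0363,-0.1967,0],"turn":[0,0,0]},{"gripper":-1,"travel":[-0.0363,-0.1967,0],"turn":[0,0,0]},{"gripper":-1,"travel":[-0.0363,-0.1967,0],"turn":[0,0,0]},{"gripper":-1,"travel":[-0.0363,-0.1967,0],"turn":[0,0,0]},{"gripper":-1,"travel":[-0.0363,-0.1967,0],"turn":[0,0,0]},{"gripper":-1,"travel":[-0.0363,-0.1967,0],"turn":[0,0,0]},{"gripper":-1,"travel":[-0.0363,-0.1967,0],"turn":[0,0,0]},{"gripper":-1,"travel":[-0.0363,-0.1967,0],"turn":[0,0,0]},{"gripper":-1,"travel":[-0.0363,-0.1967,0],"turn":[0,0,0]},{"gripper":-1,"travel":[-0.0363,-0.1967,0],"turn":[0,0,0]},{"gripper":-1,"travel":[-0.0363,-0.1967,0],"turn":[0,0,0]},{"gripper":-1,"travel":[-0.0363,-0.1967,0],"turn":[0,0,0]},{"gripper":-1,"travel":[0,0,0],"turn":[0,0,0]},{"gripper":-1,"travel":[0,0,-0.04],"turn":[0,0,0]},{"gripper":-1,"travel":[0,0,-0.04],"turn":[0,0,0]},{"gripper":-1,"travel":[0,0,0],"turn":[0,0,0]},{"gripper":-1,"travel":[0,0,0],"turn":[0,0,0]}]}}

```text
clock: 5.5
ee_pos: [498.9, 137.7, 24.4]
tool_rot: [[0.185, 0.983, 0.0], [0.983, -0.185, -0.0], [-0.0, 0.001, -1.0]]
contact_force: [-2.3, -4.2, 14.0]
gripper_width: 65.9
finger_force: 30.0
```

{"name": "arm_command", "arguments": {"steps": [{"gripper":1,"travel":[0,0,0],"turn":[0,0,0]},{"gripper":1,"travel":[0,0,0],"turn":[0,0,0]},{"gripper":1,"travel":[0,0,0],"turn":[0,0,0]},{"gripper":1,"travel":[0,0,0],"turn":[0,0,0]},{"gripper":1,"travel":[0,0,0],"turn":[0,0,0]},{"gripper":1,"travel":[0,0,0],"turn":[0,0,0]},{"gripper":1,"travel":[0,0,0.3],"turn":[0,0,0]},{"gripper":1,"travel":[0,0,0.4],"turn":[0,0,0]},{"gripper":1,"travel":[0,0,0.4],"turn":[0,0,0]},{"gripper":1,"travel":[0,0,0.4],"turn":[0,0,0]},{"gripper":1,"travel":[0.046,0.246,0.3],"turn":[0,0,0]},{"gripper":1,"travel":[0.046,0.246,0.3],"turn":[0,0,0]},{"gripper":1,"travel":[0.046,0.246,0.3],"turn":[0,0,0]},{"gripper":1,"travel":[0.046,0.246,0.3],"turn":[0,0,0]},{"gripper":1,"travel":[0,0,0],"turn":[0,0,0]}]}}

```text
clock: 7.0
ee_pos: [509.2, 188.2, 160.4]
tool_rot: [[0.184, 0.983, 0.004], [0.983, -0.184, 0.002], [0.002, 0.003, -1.0]]
contact_force: [0.3, -0.0, 0.5]
gripper_width: 91.6
finger_force: 0.0
```

Run:
```python
from h import *
print(bot.state()['ee_pos'],bot.state()['gripper_width'])
a=bot.camera('top');b=bot.camera('scene')
# expected scoop px
print(proj(a,[(497,134,0)]),proj(b,[(497,134,0)]))
u=proj(a,[(497,134,20)])[0].astype(int);v=proj(b,[(497,134,20)])[0].astype(int)
o=[cv2.resize(cv2.cvtColor(c['frame'],cv2.COLOR_RGB2BGR)[p[1]-50:p[1]+50,p[0]-38:p[0]+62],(400,400),interpolation=cv2.INTER_CUBIC) for c,p in((a,u),(b,v))]
print(u,v);cv2.imwrite('pics/c2.png',np.hstack(o))
```

```text
[509.17536558 188.16496576 160.37860249] 91.55980963165534
[[199.62213626 207.84863846]] [[306.33160948 190.43432523]]
[198 207] [306 184]
```

View pics/c2.png

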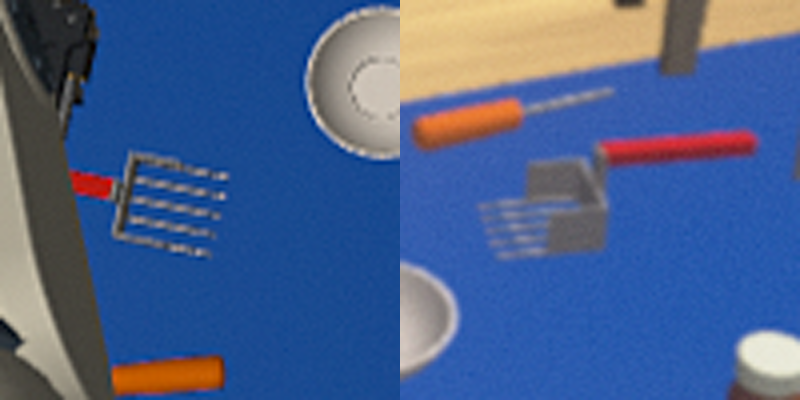

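The scoop stands flat and free on the mat, nose tips at top-view px (215,211). I'll fit its pose.

Run:
```python
from fit import *
c=bot.camera('top')
print('scoop',fit(c,[(40,32,2),(40,16,2),(40,0,2),(40,-16,2),(40,-32,2),(-35,33,34),(-35,-33,34)],[(217,201.3),(216,205.8),(214.8,211),(214,215.8),(212,220.5),(193,195.8),(189.5,216)],[497,134,-1.7]))
print(bot.state()['clock'])
```

```text
scoop (array([494.2, 123.8]), np.float64(-100.74), np.float64(1.48))
7.15
```

{"name": "arm_command", "arguments": {"steps": [{"gripper":1,"travel":[-0.015,0,-0.306],"turn":[0,0,0]},{"gripper":1,"travel":[0,0,-0.306],"turn":[0,0,0]},{"gripper":1,"travel":[0,0,-0.306],"turn":[0,0,0]},{"gripper":1,"travel":[0,0,-0.306],"turn":[0,0,0]},{"gripper":1,"travel":[0,0,-0.306],"turn":[0,0,0]},{"gripper":1,"travel":[0,0,-0.306],"turn":[0,0,0]},{"gripper":1,"travel":[0,0,-0.306],"turn":[0,0,0]},{"gripper":-1,"travel":[0,0,0],"turn":[0,0,0]},{"gripper":-1,"travel":[0,0,0],"turn":[0,0,0]},{"gripper":-1,"travel":[0,0,0],"turn":[0,0,0]},{"gripper":-1,"travel":[0,0,0],"turn":[0,0,0]},{"gripper":-1,"travel":[0,0,0],"turn":[0,0,0]},{"gripper":-1,"travel":[0,0,0],"turn":[0,0,0]},{"gripper":-1,"travel":[0,0,0],"turn":[0,0,0]},{"gripper":-1,"travel":[0,0,0],"turn":[0,0,0]},{"gripper":-1,"travel":[0,0,0],"turn":[0,0,0]}]}}

```text
clock: 8.75
ee_pos: [507.0, 186.7, 51.5]
tool_rot: [[0.185, 0.983, 0.0], [0.983, -0.185, 0.0], [0.0, 0.0, -1.0]]
contact_force: [-1.0, 0.0, -0.8]
gripper_width: 22.1
finger_force: 0.0
```

{"name": "arm_command", "arguments": {"steps": [{"gripper":-1,"travel":[0,0,0],"turn":[0,0,0]},{"gripper":-1,"travel":[0,0,0],"turn":[0,0,0]},{"gripper":-1,"travel":[0,0,0],"turn":[0,0,0]},{"gripper":-1,"travel":[0,0,0],"turn":[0,0,0]},{"gripper":-1,"travel":[0,0,0.1],"turn":[0,0,0]},{"gripper":-1,"travel":[0,0,0.3],"turn":[0,0,0]},{"gripper":-1,"travel":[0,0,0.3],"turn":[0,0,0]},{"gripper":-1,"travel":[0,0,0.3],"turn":[0,0,0]},{"gripper":-1,"travel":[0,0,0.3],"turn":[0,0,0]},{"gripper":-1,"travel":[0,0,0.3],"turn":[0,0,0]},{"gripper":-1,"travel":[0,0,0.3],"turn":[0,0,0]},{"gripper":-1,"travel":[0,0,0.1],"turn":[0,0,0]}]}}

```text
clock: 9.95
ee_pos: [507.5, 186.9, 153.0]
tool_rot: [[0.185, 0.983, 0.002], [0.983, -0.185, 0.001], [0.001, 0.002, -1.0]]
contact_force: [0.5, 0.1, -2.2]
gripper_width: 15.9
finger_force: 30.0
```

{"name": "arm_command", "arguments": {"steps": [{"gripper":-1,"travel":[-0.0508,-0.4352,0],"turn":[0,0,0.963]},{"gripper":-1,"travel":[-0.0508,-0.4352,0],"turn":[0,0,0.963]},{"gripper":-1,"travel":[-0.0508,-0.4352,0],"turn":[0,0,0.963]},{"gripper":-1,"travel":[-0.0508,-0.4352,0],"turn":[0,0,0.963]},{"gripper":-1,"travel":[-0.0508,-0.4352,0],"turn":[0,0,0.963]},{"gripper":-1,"travel":[-0.0508,-0.4352,0],"turn":[0,0,0.963]},{"gripper":-1,"travel":[-0.0508,-0.4352,0],"turn":[0,0,0.963]},{"gripper":-1,"travel":[-0.0508,-0.4352,0],"turn":[0,0,0.963]},{"gripper":-1,"travel":[-0.0508,-0.4352,0],"turn":[0,0,0.963]},{"gripper":-1,"travel":[-0.0508,-0.4352,0],"turn":[0,0,0.963]},{"gripper":-1,"travel":[-0.0508,-0.4352,0],"turn":[0,0,0.963]},{"gripper":-1,"travel":[-0.0508,-0.4352,0],"turn":[0,0,0.963]},{"gripper":-1,"travel":[-0.0508,-0.4352,0],"turn":[0,0,0.963]},{"gripper":-1,"travel":[-0.0508,-0.4352,0],"turn":[0,0,0.963]},{"gripper":-1,"travel":[-0.0508,-0.4352,0],"turn":[0,0,0.963]},{"gripper":-1,"travel":[-0.0508,-0.4352,0],"turn":[0,0,0.963]},{"gripper":-1,"travel":[-0.0508,-0.4352,0],"turn":[0,0,0.963]},{"gripper":-1,"travel":[-0.0508,-0.4352,0],"turn":[0,0,0.963]},{"gripper":-1,"travel":[0,0,0],"turn":[0,0,0]},{"gripper":-1,"travel":[0,0,0],"turn":[0,0,0]}]}}

```text
clock: 11.95
ee_pos: [460.7, -204.8, 151.0]
tool_rot: [[-0.97, 0.245, -0.001], [0.245, 0.97, 0.001], [0.001, 0.0, -1.0]]
contact_force: [0.1, -0.2, -0.9]
gripper_width: 15.9
finger_force: 30.0
```

```bash
cat > look.py <<'E'
from h import *
import sys
P=np.array([float(v) for v in sys.argv[2:5]])
o=[]
for n in('top','scene'):
    c=bot.camera(n); p=proj(c,[P])[0].astype(int); x0=min(max(p[0]-50,0),412);y0=min(max(p[1]-50,0),284)
    print(n,'origin',x0,y0,'scale 4')
    o.append(cv2.resize(cv2.cvtColor(c['frame'],cv2.COLOR_RGB2BGR)[y0:y0+100,x0:x0+100],(400,400),interpolation=cv2.INTER_CUBIC))
cv2.imwrite('pics/'+sys.argv[1],np.hstack(o))
E
python3 look.py c3.png 545 -225 40
```

```text
top origin 264 140 scale 4
scene origin 126 165 scale 4
```

View pics/c3.png

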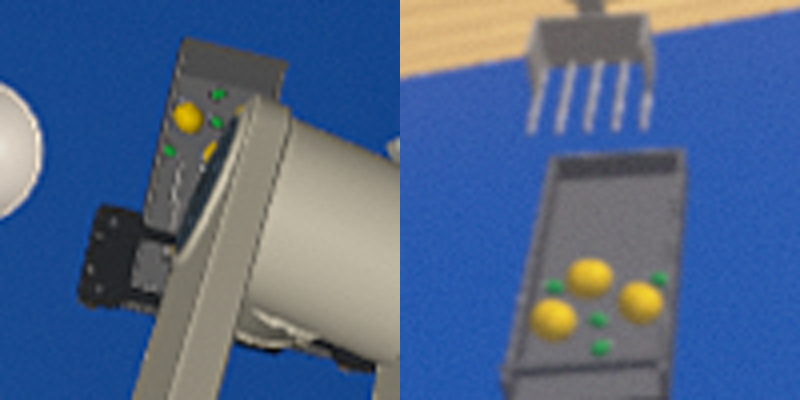

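Run:
```python
from fit import *
c=bot.camera('scene')
tips=[(158.75,197.75),(165.5,197.75),(173,197.75),(180.5,197.5),(187.75,197.25)]
g=[(40,-32,101),(40,-16,101),(40,0,101),(40,16,101),(40,32,101)]
print('scoop',fit(c,g,tips,[525,-220,-.25]))
for z in(26,34):
  print('tray',z,fit(c,[(-102,-42,z),(-102,42,z)],[(164,204.25),(197.5,202.75)],[569,-232,-.25]))
  P=[]
  for x,y in((-102,-42),(-102,42),(102,-42),(102,42)):
    P.append((569.3+.9703*x+.242*y,-231.9-.242*x+.9703*y,z))
  print((proj(c,P)-[126,165]).dot(4)+[400,0])
print(((proj(c,[(569.3+.9703*x+.2419*0-0, -231.9-.2419*x,101) for x in(-8,)])-[126,165])*4+[400,0]))
```

```text
scoop (array([ 522.8, -214.9]), np.float64(-18.14), np.float64(0.34))
tray 26 (array([ 577.3, -234.3]), np.float64(-15.67), np.float64(0.12))
[[548.73853014 150.5740556 ]
 [683.13789965 142.64316727]
 [499.17788744 376.29214956]
 [663.62211358 364.61944394]]
tray 34 (array([ 588.8, -235.8]), np.float64(-16.05), np.float64(0.36))
[[546.77619001 140.14136234]
 [681.82960651 132.2486335 ]
 [496.48607356 364.85144559]
 [661.91045738 353.21255593]]
[[583.81413406 132.01750989]]
```

Run:
```python
from fit import *
c=bot.camera('top')
for a,b in((34,26),(26,26)):
  print('tray',fit(c,[(102,42,a),(102,-42,a),(-102,-42,b),(-102,42,b)],[(310,149.4),(336,155.6),(322.6,217.6),(296,211.6)],[550,-240,0]))
print(bot.state()['ee_pos'],bot.state()['tool_rot'][:,1])
```

```text
tray (array([ 569.6, -232.6]), np.float64(-13.75), np.float64(0.64))
tray (array([ 570.6, -233.4]), np.float64(-14.01), np.float64(0.35))
[ 461.18760063 -204.15237088  151.35648122] [2.41977251e-01 9.70281907e-01 1.75727123e-04]
```

{"name": "arm_command", "arguments": {"steps": [{"gripper":-1,"travel":[-0.006,-0.026,-0.25],"turn":[0,0,0]},{"gripper":-1,"travel":[0,0,-0.25],"turn":[0,0,0]},{"gripper":-1,"travel":[0,0,-0.25],"turn":[0,0,0]},{"gripper":-1,"travel":[0,0,-0.25],"turn":[0,0,0]},{"gripper":-1,"travel":[0,0,-0.25],"turn":[0,0,0]},{"gripper":-1,"travel":[0,0,-0.2],"turn":[0,0,0]},{"gripper":-1,"travel":[0,0,-0.1],"turn":[0,0,0]},{"gripper":-1,"travel":[0,0,-0.08],"turn":[0,0,0]},{"gripper":-1,"travel":[0,0,-0.07],"turn":[0,0,0]},{"gripper":-1,"travel":[0,0,-0.07],"turn":[0,0,0]},{"gripper":-1,"travel":[0,0,0],"turn":[0,0,0]}]}}

```text
clock: 13.25
ee_pos: [460.9, -206.3, 62.8]
tool_rot: [[-0.97, 0.242, -0.0], [0.242, 0.97, 0.0], [0.0, 0.0, -1.0]]
contact_force: [-0.1, -0.7, -1.6]
gripper_width: 15.7
finger_force: 30.0
```

{"name": "arm_command", "arguments": {"steps": [{"gripper":-1,"travel":[0,0,-0.03],"turn":[0,0,0]},{"gripper":-1,"travel":[0,0,-0.03],"turn":[0,0,0]},{"gripper":-1,"travel":[0,0,0],"turn":[0,0,0]},{"gripper":-1,"travel":[0,0,0],"turn":[0,0,0]}]}}

```text
clock: 13.65
ee_pos: [461.0, -206.3, 60.0]
tool_rot: [[-0.97, 0.242, 0.0], [0.242, 0.97, -0.0], [-0.0, -0.0, -1.0]]
contact_force: [0.5, 0.3, -2.4]
gripper_width: 15.4
finger_force: 30.0
```

{"name": "arm_command", "arguments": {"steps": [{"gripper":-1,"travel":[0,0,-0.02],"turn":[0.048,0.194,0]},{"gripper":-1,"travel":[0,0,0],"turn":[0,0,0]},{"gripper":-1,"travel":[0,0,0],"turn":[0,0,0]}]}}

```text
clock: 13.95
ee_pos: [460.9, -206.2, 59.4]
tool_rot: [[-0.97, 0.242, -0.018], [0.242, 0.97, 0.004], [0.018, -0.0, -1.0]]
contact_force: [-2.9, 2.0, 5.9]
gripper_width: 15.7
finger_force: 30.0
```

{"name": "arm_command", "arguments": {"steps": [{"gripper":-1,"travel":[0.0776,-0.0194,0],"turn":[0,0,0]},{"gripper":-1,"travel":[0.0776,-0.0194,0],"turn":[0,0,0]},{"gripper":-1,"travel":[0.0776,-0.0194,0],"turn":[0,0,0]},{"gripper":-1,"travel":[0.0776,-0.0194,0],"turn":[0,0,0]},{"gripper":-1,"travel":[0.0776,-0.0194,0],"turn":[0,0,0]},{"gripper":-1,"travel":[0.0776,-0.0194,0],"turn":[0,0,0]},{"gripper":-1,"travel":[0.0776,-0.0194,0],"turn":[0,0,0]},{"gripper":-1,"travel":[0.0776,-0.0194,0],"turn":[0,0,0]},{"gripper":-1,"travel":[0.0776,-0.0194,0],"turn":[0,0,0]},{"gripper":-1,"travel":[0.0776,-0.0194,0],"turn":[0,0,0]},{"gripper":-1,"travel":[0.0776,-0.0194,0],"turn":[0,0,0]},{"gripper":-1,"travel":[0.0776,-0.0194,0],"turn":[0,0,0]},{"gripper":-1,"travel":[0.0776,-0.0194,0],"turn":[0,0,0]},{"gripper":-1,"travel":[0.0776,-0.0194,0],"turn":[0,0,0]},{"gripper":-1,"travel":[0.0776,-0.0194,0],"turn":[0,0,0]},{"gripper":-1,"travel":[0.0776,-0.0194,0],"turn":[0,0,0]},{"gripper":-1,"travel":[0.0776,-0.0194,0],"turn":[0,0,0]},{"gripper":-1,"travel":[0.0776,-0.0194,0],"turn":[0,0,0]}]}}

```text
clock: 15.75
ee_pos: [530.4, -223.7, 59.5]
tool_rot: [[-0.97, 0.242, -0.019], [0.242, 0.97, 0.005], [0.019, -0.0, -1.0]]
contact_force: [-4.5, 1.0, 7.0]
gripper_width: 15.6
finger_force: 30.0
```

```bash
python3 look.py c4.png 600 -235 40; python3 -c "
from h import *
s=bot.state();print(s['ee_pos'],s['contact_force'])"
```

```text
top origin 267 123 scale 4
scene origin 126 180 scale 4
[ 531.26191035 -223.89411536   59.43159825] [-1.36003958  0.58885749  5.39533718]
```

View pics/c4.png

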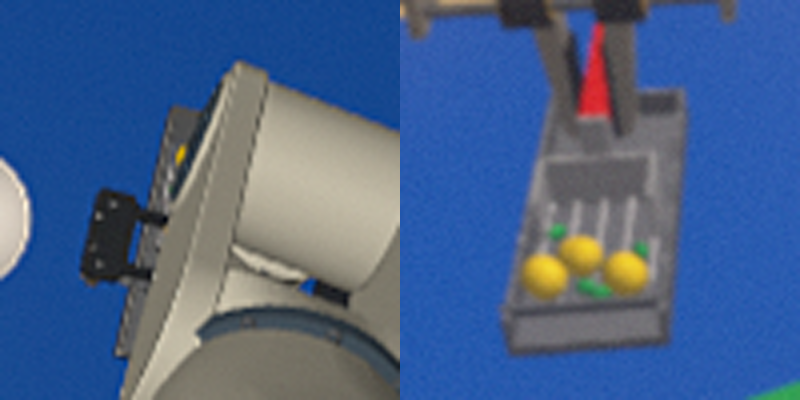

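{"name": "arm_command", "arguments": {"steps": [{"gripper":-1,"travel":[0.0776,-0.0194,0],"turn":[0,0,0]},{"gripper":-1,"travel":[0.0776,-0.0194,0],"turn":[0,0,0]},{"gripper":-1,"travel":[0.0582,-0.0145,0],"turn":[0,0,0]},{"gripper":-1,"travel":[0,0,0],"turn":[0,0,0]}]}}

```text
clock: 16.25
ee_pos: [541.5, -226.4, 59.4]
tool_rot: [[-0.97, 0.242, -0.018], [0.242, 0.97, 0.004], [0.018, -0.0, -1.0]]
contact_force: [-2.9, 1.1, 7.3]
gripper_width: 15.7
finger_force: 30.0
```

{"name": "arm_command", "arguments": {"steps": [{"gripper":-1,"travel":[0.039,-0.0097,0.01],"turn":[-0.121,-0.485,0]},{"gripper":-1,"travel":[0.0194,-0.0048,0.01],"turn":[-0.121,-0.485,0]},{"gripper":-1,"travel":[0.0194,-0.0048,0.01],"turn":[-0.121,-0.485,0]},{"gripper":-1,"travel":[0.0194,-0.0048,0.01],"turn":[-0.121,-0.485,0]},{"gripper":-1,"travel":[0.0194,-0.0048,0.01],"turn":[-0.121,-0.485,0]},{"gripper":-1,"travel":[0.0194,-0.0048,0.01],"turn":[-0.121,-0.485,0]},{"gripper":-1,"travel":[0.0194,-0.0048,0.01],"turn":[-0.121,-0.485,0]},{"gripper":-1,"travel":[0.0194,-0.0048,0.01],"turn":[-0.121,-0.485,0]},{"gripper":-1,"travel":[0,0,0.02],"turn":[-0.121,-0.485,0]},{"gripper":-1,"travel":[0,0,0],"turn":[0,0,0]},{"gripper":-1,"travel":[0,0,0],"turn":[0,0,0]}]}}

```text
clock: 17.35
ee_pos: [550.0, -228.4, 63.8]
tool_rot: [[-0.903, 0.242, 0.354], [0.226, 0.97, -0.088], [-0.365, 0.0, -0.931]]
contact_force: [-0.3, -0.4, -1.9]
gripper_width: 15.4
finger_force: 30.0
```

```bash
python3 look.py c5.png 600 -235 40
```

```text
top origin 267 123 scale 4
scene origin 126 180 scale 4
```

View pics/c5.png

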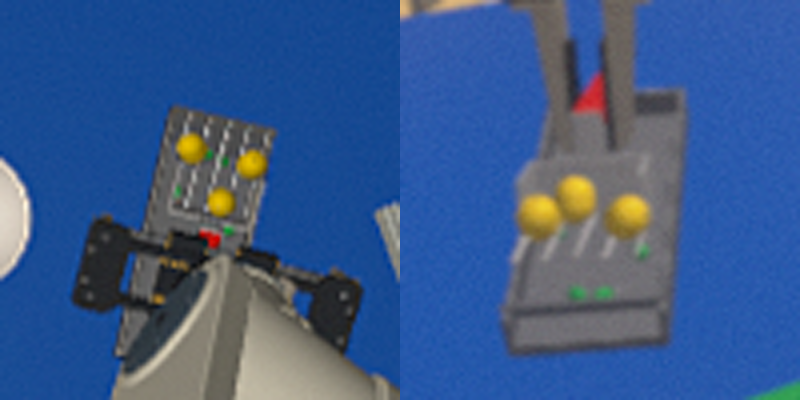

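All three yellows ride on the scoop (top view about (191,149),(251,163),(222,201) in the crop), and the four greens are on the tray floor beneath. Next I lift with a little more nose-up tilt.

{"name": "arm_command", "arguments": {"steps": [{"gripper":-1,"travel":[0,0,0.04],"turn":[-0.06,-0.24,0]},{"gripper":-1,"travel":[0,0,0.08],"turn":[-0.06,-0.24,0]},{"gripper":-1,"travel":[0,0,0.12],"turn":[-0.06,-0.24,0]},{"gripper":-1,"travel":[0,0,0.16],"turn":[-0.06,-0.24,0]},{"gripper":-1,"travel":[0,0,0.2],"turn":[0,0,0]},{"gripper":-1,"travel":[0,0,0.2],"turn":[0,0,0]},{"gripper":-1,"travel":[0,0,0.2],"turn":[0,0,0]},{"gripper":-1,"travel":[0,0,0.2],"turn":[0,0,0]},{"gripper":-1,"travel":[0,0,0.2],"turn":[0,0,0]},{"gripper":-1,"travel":[0,0,0.2],"turn":[0,0,0]},{"gripper":-1,"travel":[0,0,0.15],"turn":[0,0,0]},{"gripper":-1,"travel":[0,0,0.1],"turn":[0,0,0]},{"gripper":-1,"travel":[0,0,0.05],"turn":[0,0,0]},{"gripper":-1,"travel":[0,0,0],"turn":[0,0,0]},{"gripper":-1,"travel":[0,0,0],"turn":[0,0,0]}]}}

```text
clock: 18.95
ee_pos: [550.0, -228.4, 158.6]
tool_rot: [[-0.869, 0.242, 0.432], [0.217, 0.97, -0.108], [-0.445, 0.0, -0.896]]
contact_force: [0.3, 0.5, -1.6]
gripper_width: 15.7
finger_force: 30.0
```

```bash
python3 look.py c6.png 600 -235 80; python3 -c "
from h import *
s=bot.state();print(s['ee_pos'],s['qpos'])"
```

```text
top origin 269 120 scale 4
scene origin 123 165 scale 4
[ 549.93912967 -228.44273082  158.51124957] [ -25.66558925   12.92144881  120.54629721   14.38568493   21.21574275
 -113.91774963]
```

View pics/c6.png

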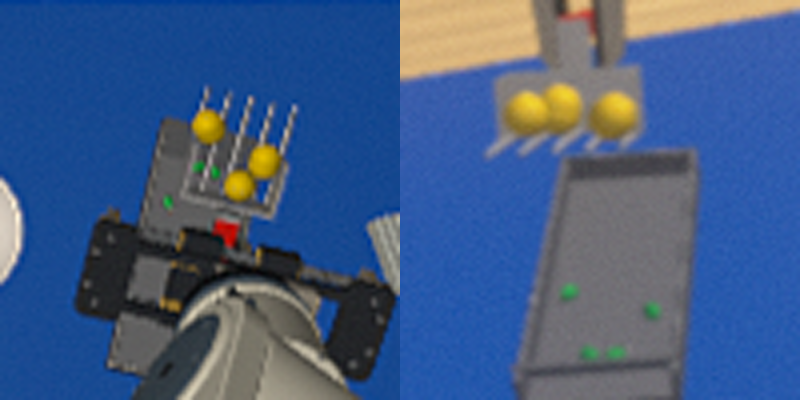

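{"name": "arm_command", "arguments": {"steps": [{"gripper":-1,"travel":[-0.03,0.069,0],"turn":[0,0,0]},{"gripper":-1,"travel":[-0.06,0.138,0],"turn":[0,0,0]},{"gripper":-1,"travel":[-0.09,0.206,0],"turn":[0,0,0]},{"gripper":-1,"travel":[-0.119,0.275,0],"turn":[0,0,0]},{"gripper":-1,"travel":[-0.119,0.275,0],"turn":[0,0,0]},{"gripper":-1,"travel":[-0.119,0.275,0],"turn":[0,0,0]},{"gripper":-1,"travel":[-0.119,0.275,0],"turn":[0,0,0]},{"gripper":-1,"travel":[-0.119,0.275,0],"turn":[0,0,0]},{"gripper":-1,"travel":[-0.119,0.275,0],"turn":[0,0,0]},{"gripper":-1,"travel":[-0.119,0.275,0],"turn":[0,0,0]},{"gripper":-1,"travel":[-0.119,0.275,0],"turn":[0,0,0]},{"gripper":-1,"travel":[-0.119,0.275,0],"turn":[0,0,0]},{"gripper":-1,"travel":[-0.119,0.275,0],"turn":[0,0,0]},{"gripper":-1,"travel":[-0.119,0.275,0],"turn":[0,0,0]},{"gripper":-1,"travel":[-0.119,0.275,0],"turn":[0,0,0]},{"gripper":-1,"travel":[-0.119,0.275,0],"turn":[0,0,0]},{"gripper":-1,"travel":[-0.09,0.206,0],"turn":[0,0,0]},{"gripper":-1,"travel":[-0.06,0.138,0],"turn":[0,0,0]},{"gripper":-1,"travel":[-0.03,0.069,0],"turn":[0,0,0]},{"gripper":-1,"travel":[0,0,0],"turn":[0,0,0]}]}}

```text
clock: 21.05
ee_pos: [454.5, -8.0, 159.0]
tool_rot: [[-0.869, 0.241, 0.432], [0.216, 0.971, -0.107], [-0.445, 0.0, -0.895]]
contact_force: [0.8, 0.1, -2.7]
gripper_width: 15.6
finger_force: 30.0
```

{"name": "arm_command", "arguments": {"steps": [{"gripper":-1,"travel":[0,0,-0.187],"turn":[0.123,0.495,0]},{"gripper":-1,"travel":[0,0,-0.187],"turn":[0.123,0.495,0]},{"gripper":-1,"travel":[0,0,-0.187],"turn":[0.123,0.495,0]},{"gripper":-1,"travel":[0,0,-0.187],"turn":[0.123,0.495,0]},{"gripper":-1,"travel":[0,0,-0.187],"turn":[0.123,0.495,0]},{"gripper":-1,"travel":[0,0,-0.187],"turn":[0.123,0.495,0]},{"gripper":-1,"travel":[0,0,-0.187],"turn":[0.123,0.495,0]},{"gripper":-1,"travel":[0,0,-0.187],"turn":[0.123,0.495,0]},{"gripper":-1,"travel":[0,0,0],"turn":[0,0,0]},{"gripper":-1,"travel":[0,0,0],"turn":[0,0,0]}]}}

```text
clock: 22.05
ee_pos: [454.9, -8.8, 84.1]
tool_rot: [[-0.965, 0.242, 0.103], [0.241, 0.97, -0.026], [-0.106, -0.0, -0.994]]
contact_force: [-0.1, -0.4, -3.2]
gripper_width: 15.5
finger_force: 30.0
```

```bash
python3 look.py c7.png 560 -35 50
```

```text
top origin 203 135 scale 4
scene origin 205 149 scale 4
```

View pics/c7.png

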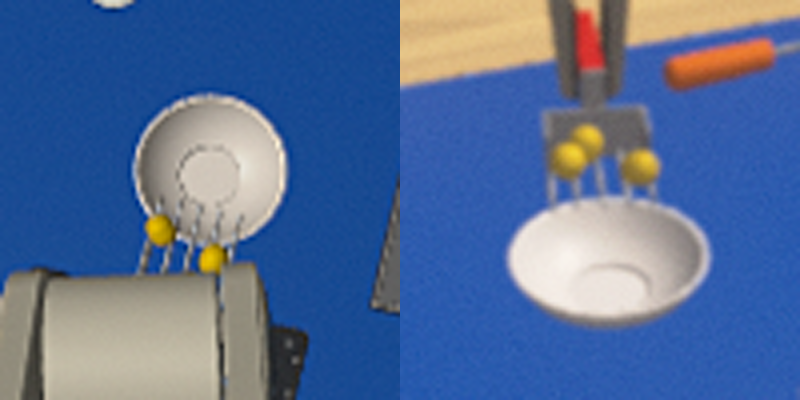

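Scoop is centred over the dish with the three yellows aboard; the centre tip is at (200,205) and the dish centre at (210,170) in the crop. Pour.

{"name": "arm_command", "arguments": {"steps": [{"gripper":-1,"travel":[0.042,-0.0104,0.091],"turn":[0.121,0.485,0]},{"gripper":-1,"travel":[0.042,-0.0104,0.091],"turn":[0.121,0.485,0]},{"gripper":-1,"travel":[0.042,-0.0104,0.091],"turn":[0.121,0.485,0]},{"gripper":-1,"travel":[0.042,-0.0104,0.091],"turn":[0.121,0.485,0]},{"gripper":-1,"travel":[0.057,-0.0142,0.082],"turn":[0.121,0.485,0]},{"gripper":-1,"travel":[0.057,-0.0142,0.082],"turn":[0.121,0.485,0]},{"gripper":-1,"travel":[0.057,-0.0142,0.082],"turn":[0.121,0.485,0]},{"gripper":-1,"travel":[0.057,-0.0142,0.082],"turn":[0.121,0.485,0]},{"gripper":-1,"travel":[0.07,-0.0174,0.07],"turn":[0.121,0.485,0]},{"gripper":-1,"travel":[0.07,-0.0174,0.07],"turn":[0.121,0.485,0]},{"gripper":-1,"travel":[0.07,-0.0174,0.07],"turn":[0.121,0.485,0]},{"gripper":-1,"travel":[0.07,-0.0174,0.07],"turn":[0.121,0.485,0]},{"gripper":-1,"travel":[0.0805,-0.02,0.057],"turn":[0.121,0.485,0]},{"gripper":-1,"travel":[0.0805,-0.02,0.057],"turn":[0.121,0.485,0]},{"gripper":-1,"travel":[0.0805,-0.02,0.057],"turn":[0.121,0.485,0]},{"gripper":-1,"travel":[0.0805,-0.02,0.057],"turn":[0.121,0.485,0]},{"gripper":-1,"travel":[0,0,0],"turn":[0,0,0]},{"gripper":-1,"travel":[0,0,0],"turn":[0,0,0]},{"gripper":-1,"travel":[0,0,0],"turn":[0,0,0]},{"gripper":-1,"travel":[0,0,0],"turn":[0,0,0]}]}}

```text
clock: 24.15
ee_pos: [504.4, -20.8, 144.5]
tool_rot: [[-0.806, 0.242, -0.541], [0.201, 0.97, 0.134], [0.558, -0.0, -0.83]]
contact_force: [0.1, -0.8, -1.9]
gripper_width: 15.8
finger_force: 30.0
```

```bash
cat > yel.py <<'E'
from h import *
for n in('top','scene'):
    c=bot.camera(n); hsv=cv2.cvtColor(c['frame'],cv2.COLOR_RGB2HSV)
    m=cv2.inRange(hsv,(20,120,100),(34,255,255)); k,_,st,ce=cv2.connectedComponentsWithStats(m)
    p=proj(c,[(589,-42,20)])[0]
    print(n,'dish px',p.round(1))
    for i in range(1,k):
        if st[i,4]>8 and np.linalg.norm(ce[i]-p)<70: print(st[i,4],ce[i].round(1),ray(c,ce[i],18).round(0))
E
python3 yel.py
```

```text
top dish px [255.1 177.9]
scene dish px [257.  216.7]
156 [256.4 218.6] [593. -45.  18.]
```

{"name": "arm_command", "arguments": {"steps": [{"gripper":-1,"travel":[0,0,0.2],"turn":[0,0,0]},{"gripper":-1,"travel":[0,0,0.3],"turn":[0,0,0]},{"gripper":-1,"travel":[0,0,0.2],"turn":[-0.235,-0.941,0]},{"gripper":-1,"travel":[0,0,0.1],"turn":[-0.235,-0.941,0]},{"gripper":-1,"travel":[0,0,0],"turn":[-0.235,-0.941,0]},{"gripper":-1,"travel":[0,0,0],"turn":[-0.235,-0.941,0]},{"gripper":-1,"travel":[0,0,0],"turn":[-0.235,-0.941,0]},{"gripper":-1,"travel":[0,0,0],"turn":[-0.235,-0.941,0]},{"gripper":-1,"travel":[0,0,0],"turn":[-0.235,-0.941,0]},{"gripper":-1,"travel":[0,0,0],"turn":[0,0,0]}]}}

```text
clock: 25.25
ee_pos: [503.1, -20.6, 185.6]
tool_rot: [[-0.97, 0.242, 0.001], [0.242, 0.97, -0.001], [-0.002, -0.0, -1.0]]
contact_force: [-0.8, -0.2, -1.7]
gripper_width: 15.6
finger_force: 30.0
```

{"name": "arm_command", "arguments": {"steps": [{"gripper":-1,"travel":[0.003,0.2306,0],"turn":[0,0,-0.963]},{"gripper":-1,"travel":[0.003,0.2306,0],"turn":[0,0,-0.963]},{"gripper":-1,"travel":[0.003,0.2306,0],"turn":[0,0,-0.963]},{"gripper":-1,"travel":[0.003,0.2306,0],"turn":[0,0,-0.963]},{"gripper":-1,"travel":[0.003,0.2306,0],"turn":[0,0,-0.963]},{"gripper":-1,"travel":[0.003,0.2306,0],"turn":[0,0,-0.963]},{"gripper":-1,"travel":[0.003,0.2306,0],"turn":[0,0,-0.963]},{"gripper":-1,"travel":[0.003,0.2306,0],"turn":[0,0,-0.963]},{"gripper":-1,"travel":[0.003,0.2306,0],"turn":[0,0,-0.963]},{"gripper":-1,"travel":[0.003,0.2306,0],"turn":[0,0,-0.963]},{"gripper":-1,"travel":[0.003,0.2306,0],"turn":[0,0,-0.963]},{"gripper":-1,"travel":[0.003,0.2306,0],"turn":[0,0,-0.963]},{"gripper":-1,"travel":[0.003,0.2306,0],"turn":[0,0,-0.963]},{"gripper":-1,"travel":[0.003,0.2306,0],"turn":[0,0,-0.963]},{"gripper":-1,"travel":[0.003,0.2306,0],"turn":[0,0,-0.963]},{"gripper":-1,"travel":[0.003,0.2306,0],"turn":[0,0,-0.963]},{"gripper":-1,"travel":[0.003,0.2306,0],"turn":[0,0,-0.963]},{"gripper":-1,"travel":[0.003,0.2306,0],"turn":[0,0,-0.963]},{"gripper":-1,"travel":[0,0,0],"turn":[0,0,0]},{"gripper":-1,"travel":[0,0,0],"turn":[0,0,0]}]}}

```text
clock: 27.25
ee_pos: [507.7, 186.6, 184.5]
tool_rot: [[0.182, 0.983, -0.002], [0.983, -0.182, -0.0], [-0.0, -0.002, -1.0]]
contact_force: [-0.4, 0.0, -1.7]
gripper_width: 15.6
finger_force: 30.0
```

```bash
python3 yel.py; python3 look.py c8.png 540 80 60
```

```text
top dish px [255.1 177.9]
73 [255.2 174.1] [602. -42.  18.]
37 [257.4 182.1] [576. -49.  18.]
scene dish px [257.  216.7]
153 [256.4 218.6] [593. -45.  18.]
top origin 165 141 scale 4
scene origin 245 133 scale 4
```

View pics/c8.png

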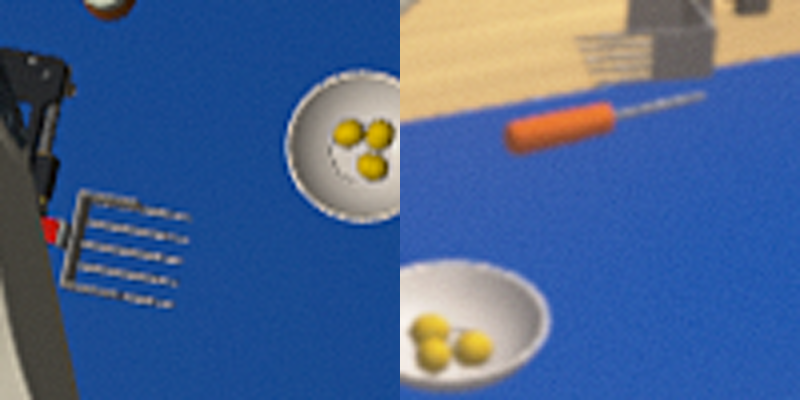

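All three yellows lie in the dish (crop px (348,133),(380,134),(372,167)). Lower the scoop.

{"name": "arm_command", "arguments": {"steps": [{"gripper":-1,"travel":[0,0,-0.36],"turn":[0,0,0]},{"gripper":-1,"travel":[0,0,-0.36],"turn":[0,0,0]},{"gripper":-1,"travel":[0,0,-0.36],"turn":[0,0,0]},{"gripper":-1,"travel":[0,0,-0.36],"turn":[0,0,0]},{"gripper":-1,"travel":[0,0,-0.36],"turn":[0,0,0]},{"gripper":-1,"travel":[0,0,-0.36],"turn":[0,0,0]},{"gripper":-1,"travel":[0,0,-0.3],"turn":[0,0,0]},{"gripper":-1,"travel":[0,0,-0.06],"turn":[0,0,0]},{"gripper":-1,"travel":[0,0,-0.06],"turn":[0,0,0]},{"gripper":-1,"travel":[0,0,-0.06],"turn":[0,0,0]},{"gripper":-1,"travel":[0,0,-0.02],"turn":[0,0,0]},{"gripper":-1,"travel":[0,0,0],"turn":[0,0,0]},{"gripper":-1,"travel":[0,0,0],"turn":[0,0,0]}]}}

```text
clock: 28.75
ee_pos: [507.7, 186.7, 51.6]
tool_rot: [[0.185, 0.983, 0.0], [0.983, -0.185, 0.0], [0.0, 0.0, -1.0]]
contact_force: [0.1, -0.3, -1.6]
gripper_width: 15.8
finger_force: 30.0
```

{"name": "arm_command", "arguments": {"steps": [{"gripper":-1,"travel":[0,0,-0.02],"turn":[0,0,0]},{"gripper":-1,"travel":[0,0,-0.01],"turn":[0,0,0]},{"gripper":-1,"travel":[0,0,0],"turn":[0,0,0]},{"gripper":-1,"travel":[0,0,0],"turn":[0,0,0]}]}}

```text
clock: 29.15
ee_pos: [508.0, 187.4, 50.9]
tool_rot: [[0.185, 0.983, 0.001], [0.983, -0.185, 0.001], [0.001, 0.0, -1.0]]
contact_force: [-3.2, 3.1, 9.5]
gripper_width: 15.9
finger_force: 30.0
```

Contact with the mat; release and retreat upward.

{"name": "arm_command", "arguments": {"steps": [{"gripper":1,"travel":[0,0,0],"turn":[0,0,0]},{"gripper":1,"travel":[0,0,0],"turn":[0,0,0]},{"gripper":1,"travel":[0,0,0],"turn":[0,0,0]},{"gripper":1,"travel":[0,0,0],"turn":[0,0,0]},{"gripper":1,"travel":[0,0,0],"turn":[0,0,0]},{"gripper":1,"travel":[0,0,0],"turn":[0,0,0]},{"gripper":1,"travel":[0,0,0.2],"turn":[0,0,0]},{"gripper":1,"travel":[0,0,0.4],"turn":[0,0,0]},{"gripper":1,"travel":[0,0,0.5],"turn":[0,0,0]},{"gripper":1,"travel":[0,0,0.6],"turn":[0,0,0]},{"gripper":1,"travel":[0,0,0.6],"turn":[0,0,0]},{"gripper":1,"travel":[0,0,0.6],"turn":[0,0,0]},{"gripper":1,"travel":[0,0,0.6],"turn":[0,0,0]},{"gripper":1,"travel":[0,0,0],"turn":[0,0,0]},{"gripper":1,"travel":[0,0,0],"turn":[0,0,0]},{"gripper":1,"travel":[0,0,0],"turn":[0,0,0]}]}}

```text
clock: 30.75
ee_pos: [506.7, 186.4, 223.9]
tool_rot: [[0.185, 0.983, -0.002], [0.983, -0.185, -0.0], [-0.001, -0.002, -1.0]]
contact_force: [-0.5, -0.4, -0.1]
gripper_width: 91.8
finger_force: 0.0
```

Run:
```python
from h import *
f=cv2.cvtColor(bot.camera('scene')['frame'],cv2.COLOR_RGB2BGR)
cv2.imwrite('pics/end.png',cv2.resize(f[120:300,50:450],(800,360),interpolation=cv2.INTER_CUBIC))
```

```text
(no output)
```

View pics/end.png

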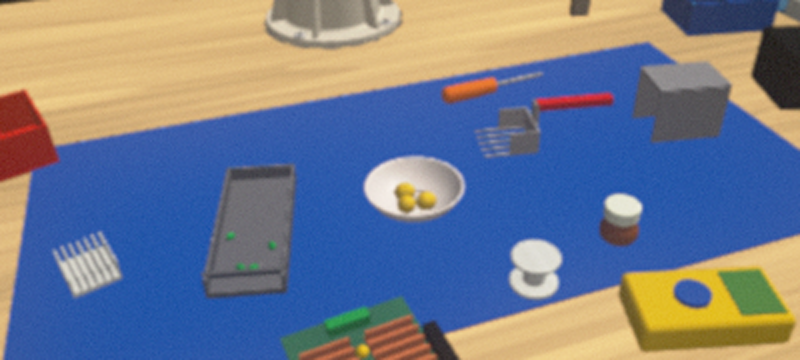

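The picture shows the scoop flat on the mat outside the dock (510,135), three yellows in the dish (413,197), four greens in the tray (about 250,250), and the bystanders in place.

```bash
python3 -c "
from rig import bot
print(bot.close_job())"
```

```text
the job is handed in; nothing more can be done
None
```

The job is handed in (no verdict was shown): my last picture has the three yellow capacitors in the dish, the four green ones in the tray, the scoop flat on the mat outside its dock and the bystanders in place, at about 31 s of the 72 s allowed.

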